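# Restock the laundry room's wash supplies

## Robot

A 7-joint arm with a two-finger parallel gripper is mounted at the origin on the work surface. World frame = base frame: x ahead of the robot, y to its left, z up, the work surface at z = 0. Lengths are in m, angles in rad, forces in N, time in s.
With the tool pointing down it reaches from about 0.4 to 0.875 m from the base axis. Payload 19.3 kg.
Tool frame: the origin (TCP) lies between the finger pads; the fingertips stand 17 mm ahead of it and the grasp point (between the pads) lies 2 mm behind it; z points along the fingers, y is the line along which they close (so a half turn about z gives the same grasp; the last joint's range is limited). The gripper opens to 85 mm and grips with 20 to 120 N. Pads are 22 mm wide; open, the fingers measure 114 mm over their backs; the gripper's body (76 mm by 85 mm) begins 54 mm behind the grasp point. The pads swing forward as they close: fully open they stand 13 mm farther back than shut.
Start: joints at [1.164, 0.521, -0.036, 1.599, 0.021, 1.021, -0.113], TCP at [0.207, -0.59, 0.248] pointing down, gripper open.
Joint ranges: [-2.91, 2.91], [-0.3, 2.13], [-1.5, 1.42], [0.17, 2.43], [-1.26, 4.41], [0.16, 1.93], [-2.52, 2.52]. Speed limits (rad/s): [1.89, 1.89, 2.39, 2.39, 3.01, 3.01, 3.01].

## Interface

Orientations are given as [roll, pitch, yaw] about the fixed x, y, z axes, in that order (R = Rz(yaw) Ry(pitch) Rx(roll)).
In Python, from workcell import bot gives the robot as it stands.
- The arm moves only by the shell command python3 -m inch 'ROWS' [FORCE]. ROWS is JSON, a list of rows, each a list of 7 numbers: the shift along the tool's x, y, z in units of 200 mm (1.0 is 200 mm), then the turn, a rotation vector about the tool's x, y, z in units of 90 degrees (1.0 is 90 degrees), then the opening, from 0 (shut) to 1 (fully open). In form: [[x, y, z, rx, ry, rz, grip], ...]. A call has 1 to 20 rows; each row is the pose to reach, as a shift and turn from the pose commanded when the call began, along the tool's axes at that moment; what a row does not reach only later rows make up. A row lasts 1/8 s, in which the tool goes at most 62.5 mm and 10.7 degrees, less where a joint would pass 70% of its speed; a pose out of reach is approached as far as the arm can. A call with a number of a shift or a turn outside -1 to 1 is refused whole. A call with a gripper value outside its range is refused whole. The fingers move at their own pace and stop on an object; FORCE is the grip in N (left out, the last holds). Time passes only in rows, so rows that repeat a pose let the fingers close. It gives the time, the measured TCP pose, the force, the opening and the grip force at its end, in the units of the state.
- bot.observe(): the state, without advancing time (a new reading comes with each control period).
- bot.grab_frame(name): name is "scene" or "side" or "wrist"; returns a dict with "img" (400x640x3 uint8, red, green, blue), "z_map" (400x640 float32, m along the optical axis (not along the pixel's ray), 0 where there is no reading), "vfov" (degrees; the focal length in pixels is half the picture's height over the tangent of half this angle, whatever the lens; pixels are square), "cx", "cy" (the principal point, pixels), "rvec" (rotation vector, rad) and "tvec" (3), from world to camera coordinates, as OpenCV has them. Camera axes: x right, y down, z forward; pixel columns grow to the right and rows downward; lengths in m; the calibration is good to about 2 mm. A picture is of the moment at which its call begins.
- bot.job_done(): hands the job in; it is judged then, once.
The state is a dict: "clock": time; "qpos": joint angles; "qd": joint speeds; "joint_efforts": joint torques, N m; "position": TCP position; "tool_rot": TCP orientation; "force": force on the tool from outside, world axes, zero at the start; "moment": the same for the moment, N m; "grip_width": finger opening in m; "finger_force": force on a finger pad.
Only numpy, scipy, OpenCV 4.12 (cv2) and the standard library are available. Lean on these libraries where they do the work, as an engineer would, in place of code of your own. Each camera call takes 0.05 s, during which the arm holds its last target. There are 200 camera calls.

## Task

Restock the laundry counter: take the cork stopper out of the glass jar and set it aside, tip the tray over the jar so that all its detergent tablets slide in, then close the jar with its stopper again, fully home, and put the empty tray back flat on its mat. Stand every stain-remover bottle upright in a bore of the wooden rack, one to a bore. Do not tip the jar over, and leave the other things on the counter where they are.

Things in the scene. Friction and masses are not known exactly. Their poses are not given: they have to be found in the camera images.
- mat: thin dark-grey rubber mat fixed to the counter, the tray's place: 130 x 240 x 4 mm thick, long side along its y; origin at the centre of its underside (the top is 4 mm higher), z up
- tray: loose blue pouring tray, 200 mm long (x) x 70 mm wide, 0.22 kg, on the mat, tablets in it. Floor 4 mm thick; sides and back (-x) 34 mm tall; +x end open, 62 mm wide inside; tablets slide out at 25 to 40 degrees nose down. Handle: yellow bar arching across its middle, centre 85 mm straight above the origin, 24 mm (x) x 70 mm (y) x 22 mm tall; grip it across x. Origin: centre of the underside, z up
- tray_lip (a point): middle of the tray's open (pouring) edge, on the upper face of its floor: 100 mm along +x from the tray's origin and 4 mm up
- jar: clear glass jar with a steel rim band, standing loose on the counter, 0.85 kg: body 136 mm across up to 88 mm high, shoulder, then a neck 31 mm long, 112 mm across outside, about 104 mm inside; rim 135 mm and inner floor 6 mm above its origin. Origin: centre of the underside, z up
- jar_mouth (a point): centre of the jar's mouth, level with the rim (135 mm above the jar's origin), z up the jar
- stopper: tapered cork stopper, 0.16 kg: plug 86 mm across at the bottom, 98 mm at its top, 26 mm tall; then a wooden flange 120 mm across, 7 mm thick, that rests on the jar's rim when home; dark knob 30 to 34 mm across from 33 to 75 mm up. Starts home in the jar. Origin: centre of the plug's underside (26 mm below the rim when home), z up to the knob
- bore1 (a point): bore 1 of the pale wooden bottle rack: the centre of its mouth, on the rack's top face, 55 mm above the counter; 41 mm across, 45 mm deep, empty at the start. The rack is fixed, 80 mm (x) x 290 mm (y), its four bores in a row along y 70 mm apart (this one at -105 mm from its middle); the point's axes are the rack's, z up
- bore2 (a point): bore 2 of the pale wooden bottle rack: the centre of its mouth, on the rack's top face, 55 mm above the counter; 41 mm across, 45 mm deep, empty at the start. The rack is fixed, 80 mm (x) x 290 mm (y), its four bores in a row along y 70 mm apart (this one at -35 mm from its middle); the point's axes are the rack's, z up
- bore3 (a point): bore 3 of the pale wooden bottle rack: the centre of its mouth, on the rack's top face, 55 mm above the counter; 41 mm across, 45 mm deep, empty at the start. The rack is fixed, 80 mm (x) x 290 mm (y), its four bores in a row along y 70 mm apart (this one at 35 mm from its middle); the point's axes are the rack's, z up
- bore4 (a point): bore 4 of the pale wooden bottle rack: the centre of its mouth, on the rack's top face, 55 mm above the counter; 41 mm across, 45 mm deep, empty at the start. The rack is fixed, 80 mm (x) x 290 mm (y), its four bores in a row along y 70 mm apart (this one at 105 mm from its middle); the point's axes are the rack's, z up
- tablet1: detergent tablet, a chunky white block with a green middle layer, 38 x 38 x 24 mm (z), 45 g; origin at its centre; starts lying flat on the tray's floor; some of the four may be absent in a run
- tablet2: detergent tablet, a chunky white block with a green middle layer, 38 x 38 x 24 mm (z), 45 g; origin at its centre; starts lying flat on the tray's floor; some of the four may be absent in a run
- tablet3: detergent tablet, a chunky white block with a green middle layer, 38 x 38 x 24 mm (z), 45 g; origin at its centre; starts lying flat on the tray's floor; some of the four may be absent in a run
- tablet4: detergent tablet, a chunky white block with a green middle layer, 38 x 38 x 24 mm (z), 45 g; origin at its centre; starts lying flat on the tray's floor; some of the four may be absent in a run
- bottle1: orange stain-remover bottle with a white square cap, 0.11 kg: round body 36 mm across (foot chamfered 3 mm), 78 mm tall, cap 34 x 34 mm from 78 to 112 mm above the foot, its faces along the bottle's x and y; starts standing upright on the counter; origin at the centre of its foot, z up towards the cap; some of the four may be absent in a run
- bottle2: red stain-remover bottle with a white square cap, 0.11 kg: round body 36 mm across (foot chamfered 3 mm), 78 mm tall, cap 34 x 34 mm from 78 to 112 mm above the foot, its faces along the bottle's x and y; starts standing upright on the counter; origin at the centre of its foot, z up towards the cap; some of the four may be absent in a run
- bottle3: yellow stain-remover bottle with a white square cap, 0.11 kg: round body 36 mm across (foot chamfered 3 mm), 78 mm tall, cap 34 x 34 mm from 78 to 112 mm above the foot, its faces along the bottle's x and y; starts standing upright on the counter; origin at the centre of its foot, z up towards the cap; some of the four may be absent in a run
- bottle4: green stain-remover bottle with a white square cap, 0.11 kg: round body 36 mm across (foot chamfered 3 mm), 78 mm tall, cap 34 x 34 mm from 78 to 112 mm above the foot, its faces along the bottle's x and y; starts standing upright on the counter; origin at the centre of its foot, z up towards the cap; some of the four may be absent in a run
- jug: green detergent bottle, 84 mm across, 200 mm tall; bystander, not to be moved; origin at its underside
- scoop_cup: orange measuring cup, 72 mm across, 60 mm tall; bystander, not to be moved; origin at its underside
- brush: wooden hand brush lying down; bystander, not to be moved; origin at its underside
- can: can, 64 mm across, 100 mm tall; bystander, not to be moved; origin at its underside
- soap: yellow soap bar, 90 x 60 x 30 mm; bystander, not to be moved; origin at its underside
- dish: white bowl, 110 mm across, 30 mm tall; bystander, not to be moved; origin at its underside
There are look-alikes about, which are no part of the job. What is shaped like the bottle3 but black is not meant.

How it is judged:
On the way, in this order (a step that is already met when the one before it is completed fails the run):
1. the jar is open, its stopper taken well aside (horizontal distance between stopper and jar_mouth above 0.1 m), for 0.1 s.
2. the tray is tipped at the jar: leaning more than 15 degrees with its open edge over the mouth (angle between tray's own z axis and vertical above 0.26 rad and horizontal distance between tray_lip and jar_mouth below 0.07 m and z of tray_lip in the frame of jar_mouth above -0.05 m), for 0.05 s.
3. all the tablets present are in the jar (horizontal distance between each of tablet1, tablet2, tablet3, tablet4 and jar below 0.065 m and z of tablet1 in the frame of jar between 0 and 0.11 m and z of tablet2 in the frame of jar between 0 and 0.11 m and z of tablet3 in the frame of jar between 0 and 0.11 m and z of tablet4 in the frame of jar between 0 and 0.11 m), for 0.2 s.
4. the stopper is fully home in the jar's neck (horizontal distance between stopper and jar_mouth below 0.008 m and z of stopper in the frame of jar_mouth between -0.031 and -0.021 m and angle between the z axis of stopper and the z axis of jar, either way round below 0.08 rad), for 0.2 s.
At the end, for the whole second after the job is handed in: tablets in the jar; stopper centred within 8 mm, straight, flange within 5 mm of the rim; bottles in bores, one each, over 36 mm deep; tray level on its mat, centres within 60 mm; jar upright (all of step 3 and all of step 4 and ((horizontal distance between bottle1 and bore1 below 0.01 m and z of bottle1 in the frame of bore1 below -0.036 m and angle between bottle1's own z axis and vertical below 0.2 rad) or (horizontal distance between bottle1 and bore2 below 0.01 m and z of bottle1 in the frame of bore2 below -0.036 m and angle between bottle1's own z axis and vertical below 0.2 rad) or (horizontal distance between bottle1 and bore3 below 0.01 m and z of bottle1 in the frame of bore3 below -0.036 m and angle between bottle1's own z axis and vertical below 0.2 rad) or (horizontal distance between bottle1 and bore4 below 0.01 m and z of bottle1 in the frame of bore4 below -0.036 m and angle between bottle1's own z axis and vertical below 0.2 rad)) and ((horizontal distance between bottle2 and bore1 below 0.01 m and z of bottle2 in the frame of bore1 below -0.036 m and angle between bottle2's own z axis and vertical below 0.2 rad) or (horizontal distance between bottle2 and bore2 below 0.01 m and z of bottle2 in the frame of bore2 below -0.036 m and angle between bottle2's own z axis and vertical below 0.2 rad) or (horizontal distance between bottle2 and bore3 below 0.01 m and z of bottle2 in the frame of bore3 below -0.036 m and angle between bottle2's own z axis and vertical below 0.2 rad) or (horizontal distance between bottle2 and bore4 below 0.01 m and z of bottle2 in the frame of bore4 below -0.036 m and angle between bottle2's own z axis and vertical below 0.2 rad)) and ((horizontal distance between bottle3 and bore1 below 0.01 m and z of bottle3 in the frame of bore1 below -0.036 m and angle between bottle3's own z axis and vertical below 0.2 rad) or (horizontal distance between bottle3 and bore2 below 0.01 m and z of bottle3 in the frame of bore2 below -0.036 m and angle between bottle3's own z axis and vertical below 0.2 rad) or (horizontal distance between bottle3 and bore3 below 0.01 m and z of bottle3 in the frame of bore3 below -0.036 m and angle between bottle3's own z axis and vertical below 0.2 rad) or (horizontal distance between bottle3 and bore4 below 0.01 m and z of bottle3 in the frame of bore4 below -0.036 m and angle between bottle3's own z axis and vertical below 0.2 rad)) and ((horizontal distance between bottle4 and bore1 below 0.01 m and z of bottle4 in the frame of bore1 below -0.036 m and angle between bottle4's own z axis and vertical below 0.2 rad) or (horizontal distance between bottle4 and bore2 below 0.01 m and z of bottle4 in the frame of bore2 below -0.036 m and angle between bottle4's own z axis and vertical below 0.2 rad) or (horizontal distance between bottle4 and bore3 below 0.01 m and z of bottle4 in the frame of bore3 below -0.036 m and angle between bottle4's own z axis and vertical below 0.2 rad) or (horizontal distance between bottle4 and bore4 below 0.01 m and z of bottle4 in the frame of bore4 below -0.036 m and angle between bottle4's own z axis and vertical below 0.2 rad)) and horizontal distance between tray and mat below 0.06 m and z of tray in the frame of mat below 0.012 m and angle between tray's own z axis and vertical below 0.1 rad and angle between jar's own z axis and vertical below 0.08 rad); the robot touches nothing.
It fails at once if the jar is tipped over (angle between jar's own z axis and vertical above 0.5 rad).
It fails at once if a bystander is moved more than 30 mm (distance of any of jug, scoop_cup, brush, can, soap, dish from where it was at the start of the episode above 0.03 m).
Of tablet1, tablet2, tablet3, tablet4 only 2 to 4 are there at a start; the rules pass over those that are not, and their reading is None.
Of bottle1, bottle2, bottle3, bottle4 only 2 to 4 are there at a start; the rules pass over those that are not, and their reading is None.
At some moment in a run one of stopper, jar may be knocked a few centimetres aside while the robot is not near it.
It also fails if it takes over 210 s, if anything falls off the work surface, if the arm or the gripper's body presses on something with over 40 N, if the wrist force passes 120 N, or if a joint passes its speed limit or range.

## Working session

There is one attempt and no reset: what is moved stays moved. The work goes in short steps, Python scripts to look and compute and a shell command to move; the robot and the scene stay as the last step left them, time stands still between calls to the robot, and variables do not carry over. Pictures are saved under pics/ and viewed, at most 14 in all, crops included, and the job is handed in when it is done.

```bash
ls; mkdir -p pics; cat > h.py <<'E'
import numpy as np, cv2
from scipy.spatial.transform import Rotation as Ro
from workcell import bot
def cam(n):
    f=bot.grab_frame(n); h,w=f["z_map"].shape
    fl=h/2/np.tan(np.radians(f["vfov"])/2); R=cv2.Rodrigues(np.array(f["rvec"],float))[0]; t=np.array(f["tvec"],float).ravel()
    v,u=np.mgrid[:h,:w]; z=f["z_map"]
    P=np.stack([(u-f["cx"])/fl*z,(v-f["cy"])/fl*z,z],-1)
    W=(P-t)@R
    W[z<=0]=np.nan
    return f["img"],W,(fl,f["cx"],f["cy"],R,t)
def save(n,img,k=1):
    cv2.imwrite("pics/"+n,cv2.resize(img[:,:,::-1],None,fx=k,fy=k,interpolation=cv2.INTER_CUBIC))
def proj(c,p):
    fl,cx,cy,R,t=c; q=R@np.array(p)+t; return fl*q[0]/q[2]+cx, fl*q[1]/q[2]+cy
E
python3 - <<'E'
from h import *
for n in("scene","side","wrist"):
    i,W,c=cam(n); save(n+"0.png",i); np.savez("/tmp/%s.npz"%n,i=i,W=W)
    print(n, -c[3].T@c[4], c[3][2], c[0])
s=bot.observe(); print(s)
E
```

```text
pics
scene [ 1.03494254 -0.482284    1.23579117] [-0.37632077  0.39343305 -0.83880457] 500.91447404317404
side [0.36025965 1.02933104 0.94445402] [ 0.11973074 -0.76329561 -0.63485775] 498.6018442221849
wrist [ 0.26803977 -0.56735106  0.37346425] [-0.24518844 -0.08499496 -0.96574245] 345.3871715322413
{'clock': 0.15, 'qpos': array([ 1.16379452,  0.52190632, -0.03631719,  1.59985231,  0.02122876,
        1.02112489, -0.11280638]), 'qd': array([ 0.00105417, -0.0025364 ,  0.00144852,  0.00197617,  0.00117314,
        0.00099164,  0.00028363]), 'joint_efforts': array([ 1.13882266e-03, -9.27390003e+01,  1.98064327e+00, -3.70050395e+01,
        1.80188130e-02,  6.50967064e-03, -3.77123195e-05]), 'position': array([ 0.20642534, -0.58967477,  0.24784872]), 'tool_rot': array([-3.14069191e+00,  9.08866596e-05,  3.36788867e-01]), 'force': array([0.06728505, 0.33817644, 0.6879347 ]), 'moment': array([-0.0053782 ,  0.01707673,  0.02984238]), 'finger_force': 0.0, 'grip_width': 0.08505572567623455}
```

View pics/scene0.png

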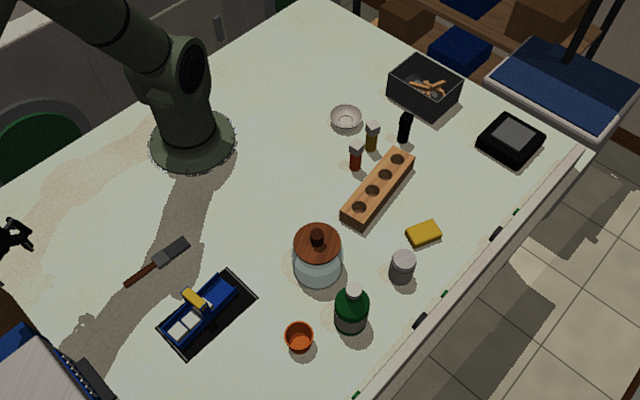

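View pics/side0.png

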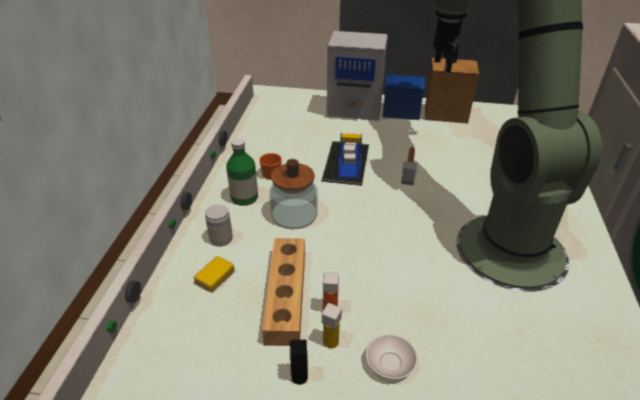

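The scene picture shows the jar with its stopper (317,250), the rack (378,188), the tray with two white tablets (205,308), an orange or red bottle (356,155), a yellow bottle (372,135) and the black look-alike (404,127). The bystanders are the dish, soap, can, jug, cup and brush.

Things that could be taken for a bottle: (356,155) red or orange, (372,135) yellow, (404,127) black, which is not meant. I'll take the first two, then check them in a crop and measure everything.

```bash
python3 - <<'E'
from h import *
d=np.load("/tmp/scene.npz"); i,W=d["i"],d["W"]; s=np.load("/tmp/side.npz"); si,sW=s["i"],s["W"]
a=cv2.resize(i[90:190,320:430],None,fx=4,fy=4,interpolation=2); b=cv2.resize(i[255:370,145:265],None,fx=3.4,fy=3.4,interpolation=2)
b=cv2.resize(b,(360,400)); save("crop1.png",np.hstack([a,b]))
P=np.concatenate([W.reshape(-1,3),sW.reshape(-1,3)]); C=np.concatenate([i.reshape(-1,3),si.reshape(-1,3)]).astype(int)
src=np.r_[np.zeros(i[...,0].size),np.ones(si[...,0].size)]
ok=np.isfinite(P[:,0]); 
def rep(n,m):
    for k in (0,1):
        q=P[ok&m&(src==k)]
        if len(q)>5:
            r=cv2.minAreaRect(q[:,:2].astype(np.float32)); print(n,k,len(q),"med",q.mean(0).round(4),"rect c",np.round(r[0],4),np.round(r[1],4),round(r[2],1),"z",np.percentile(q[:,2],[2,50,98]).round(4))
def at(n,u,v,u2,v2):  # points
    print(n,W[v,u].round(3),sW[v2,u2].round(3))
at("jar",317,235,293,168);at("rackmid",378,190,287,285);at("red",355,147,331,280);at("yel",372,127,332,313);at("blk",405,115,299,345);at("tray handle",195,298,351,140)
def near(u,v,r,z0,z1):
    p=W[v,u]; return (np.hypot(P[:,0]-p[0],P[:,1]-p[1])<r)&(P[:,2]>z0)&(P[:,2]<z1)
rep("knobtop",near(317,235,.06,.17,.21)); rep("flange",near(317,235,.1,.135,.15))
for nm,u,v in(("red",355,147),("yel",372,127),("blk",405,115)): rep(nm,near(u,v,.035,.106,.13)); rep(nm+"body",near(u,v,.035,.03,.07))
rep("rack",near(378,190,.2,.05,.06))
yel=(C[:,0]>C[:,2]+60)&(C[:,1]>C[:,2]+40)
rep("handle",near(195,298,.08,.088,.11)); rep("trayrim",near(195,298,.2,.03,.05));rep("floor",near(195,298,.2,.006,.0115))
rep("mat",near(195,298,.2,.002,.02)&(C.max(1)<70)); rep("tab",near(195,298,.2,.025,.037)&(C.min(1)>90))
for nm,u,v in(("jug",353,290),("cup",299,330),("can",402,258),("soap",424,232),("dish",346,117),("brush",160,262)):print(nm,W[v,u].round(3))
E
```

```text
jar [ 0.61  -0.053  0.182] [ 0.603 -0.035  0.175]
rackmid [0.577 0.237 0.038] [0.559 0.266 0.054]
red [0.457 0.266 0.107] [0.453 0.286 0.113]
yel [0.443 0.359 0.108] [0.438 0.374 0.11 ]
blk [0.484 0.466 0.106] [0.49  0.462 0.111]
tray handle [ 0.484 -0.349  0.099] [ 0.478 -0.34   0.088]
knobtop 0 165 med [ 0.6096 -0.0534  0.1812] rect c [ 0.608  -0.0517] [0.0328 0.034 ] 64.9 z [0.1719 0.1817 0.1865]
knobtop 1 124 med [ 0.6074 -0.0447  0.181 ] rect c [ 0.6089 -0.0492] [0.0329 0.0358] 31.0 z [0.1705 0.1826 0.1862]
flange 0 1375 med [ 0.6117 -0.0553  0.1406] rect c [ 0.6087 -0.0518] [0.1154 0.1205] 45.4 z [0.1361 0.1406 0.1452]
flange 1 793 med [ 0.6061 -0.0381  0.1419] rect c [ 0.6072 -0.0459] [0.118 0.122] 16.6 z [0.1373 0.142  0.1458]
red 0 98 med [0.457  0.2738 0.1097] rect c [0.4554 0.2758] [0.035  0.0353] 6.5 z [0.1061 0.1093 0.114 ]
red 1 190 med [0.455  0.2801 0.1111] rect c [0.4548 0.2783] [0.0337 0.0366] 5.1 z [0.1064 0.1114 0.1147]
redbody 0 103 med [0.4628 0.2652 0.0496] rect c [0.4618 0.2667] [0.0351 0.0201] 37.3 z [0.0308 0.0492 0.0697]
redbody 1 139 med [0.4533 0.2903 0.0
[... 1722 characters left out ...]
32 med [ 0.4828 -0.3195  0.008 ] rect c [ 0.4738 -0.3847] [0.3111 0.3352] 33.2 z [0.006  0.0076 0.0111]
mat 0 1839 med [ 0.4822 -0.3381  0.0072] rect c [ 0.4207 -0.3403] [0.2379 0.2713] 89.5 z [0.0021 0.0053 0.0191]
mat 1 683 med [ 0.4928 -0.3124  0.0056] rect c [ 0.4217 -0.3333] [0.2357 0.2647] 88.4 z [0.0022 0.0048 0.0177]
tab 0 422 med [ 0.4864 -0.4019  0.0306] rect c [ 0.4848 -0.3833] [0.0404 0.1208] 4.0 z [0.0264 0.0305 0.0347]
tab 1 153 med [ 0.4836 -0.3644  0.0314] rect c [ 0.4849 -0.3655] [0.0403 0.0979] 6.1 z [0.0267 0.0315 0.0354]
jug [ 0.773 -0.107  0.199]
cup [ 0.701 -0.215  0.02 ]
can [0.78 0.08 0.1 ]
soap [0.758 0.222 0.026]
dish [0.295 0.413 0.001]
brush [ 0.293 -0.339  0.017]
```

View pics/crop1.png

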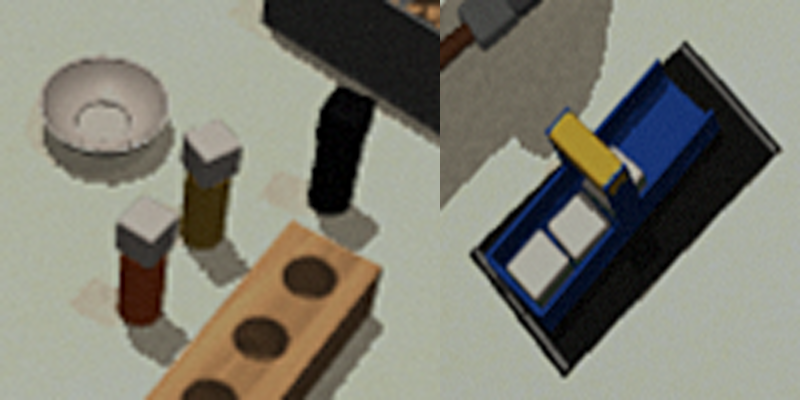

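The crop shows a red or orange bottle and a yellow bottle with white square caps. The black one is the look-alike. The tray's open end is towards +y, with two or three tablets in it. The measured heights agree with the given sizes. Next is a move helper and a better fit of the rack.

```bash
cat >> h.py <<'E'
def to(p,yaw=0.084,tilt=0.,n=1):
    """print per-chunk shift (units) and total turn (units) from the present pose; tilt = about tool x"""
    s=bot.observe(); R=Ro.from_euler("xyz",s["tool_rot"]); T=Ro.from_euler("xyz",[np.pi,0,yaw])*Ro.from_rotvec([tilt,0,0])
    d=R.inv().apply(np.array(p)-s["position"])/0.2; r=(R.inv()*T).as_rotvec()/(np.pi/2)
    print("at",s["position"].round(4),"to",np.round(p,4),"shift x%d"%n,(d/n).round(4),"turn",r.round(4),"rows/chunk",np.linalg.norm(d/n)/.3125)
E
python3 - <<'E'
from h import *
d=np.load("/tmp/scene.npz"); i,W=d["i"],d["W"]; s=np.load("/tmp/side.npz"); si,sW=s["i"],s["W"]
for w in(W,sW):
    m=(w[...,2]>.049)&(w[...,2]<.0595)&(abs(w[...,0]-.57)<.1)&(abs(w[...,1]-.25)<.2)
    n,l,st,ce=cv2.connectedComponentsWithStats(m.astype(np.uint8)); k=1+st[1:,4].argmax(); q=w[l==k]
    r=cv2.minAreaRect(q[:,:2].astype(np.float32)); print("rack",r)
    m=(w[...,2]>.0015)&(w[...,2]<.0065)&(abs(w[...,0]-.48)<.12)&(abs(w[...,1]+.34)<.17)&((i if w is W else si).max(-1)<60)
    n,l,st,ce=cv2.connectedComponentsWithStats(m.astype(np.uint8)); k=1+st[1:,4].argmax(); q=w[l==k]
    r=cv2.minAreaRect(q[:,:2].astype(np.float32)); print("mat",r)
to([.608,-.0495,.248],n=4)
E
```

```text
rack ((0.5673205852508545, 0.2487391233444214), (0.08220843225717545, 0.29396456480026245), 8.127979278564453)
mat ((0.49221673607826233, -0.3438997268676758), (0.127982035279274, 0.23180094361305237), 0.6317959427833557)
rack ((0.5673539042472839, 0.25081491470336914), (0.08067596703767776, 0.29609814286231995), 8.167800903320312)
mat ((0.4908598065376282, -0.3363858461380005), (0.23328201472759247, 0.12210647761821747), 89.59902954101562)
at [ 0.2064 -0.5897  0.2478] to [ 0.608  -0.0495  0.248 ] shift x4 [ 6.969e-01 -4.714e-01  2.000e-04] turn [-6.000e-04  1.000e-04  1.609e-01] rows/chunk 2.6923625583338158
```

```bash
R='[[0.7,-0.47,0,0,0,0,1],[0.7,-0.47,0,0,0,0,1],[0.7,-0.47,0,0,0,0,1],[0.7,-0.47,0,0,0,0,1]]'
python3 -m inch '[[0.7,-0.47,0,0,0,0,1],[0.7,-0.47,0,0,0,0,1],[0.7,-0.47,0,0,0,0,1]]' 60 && python3 -m inch '[[0.7,-0.47,0,0,0,0,1],[0.7,-0.47,0,0,0,0,1],[0.7,-0.47,0,0,0,0,1]]' && python3 -m inch '[[0.7,-0.47,0,0,0,0,1],[0.7,-0.47,0,0,0,0,1],[0.7,-0.47,0,0,0,0,1]]' && python3 -m inch '[[0.69,-0.47,0,0,0,0.16,1],[0.69,-0.47,0,0,0,0.16,1],[0.69,-0.47,0,0,0,0.16,1],[0.69,-0.47,0,0,0,0.16,1]]'
python3 -c "
from h import *
to([.608,-.0495,.166])
i,W,c=cam('wrist'); m=(W[...,2]>.172)&(W[...,2]<.19)&(np.hypot(W[...,0]-.608,W[...,1]+.05)<.05); print(m.sum(),[cv2.minAreaRect(W[m][:,:2].astype(np.float32))])
"
```

```text
clock: 0.52
position: [0.3091, -0.4526, 0.2482]
tool_rot: [-3.141, -0.0, 0.338]
force: [0.4, -0.6, 0.4]
grip_width: 0.0854
finger_force: 0.0
clock: 0.9
position: [0.4101, -0.3175, 0.2483]
tool_rot: [-3.141, -0.0, 0.339]
force: [0.8, -0.9, 0.1]
grip_width: 0.0855
finger_force: 0.0
clock: 1.27
position: [0.5111, -0.1823, 0.2483]
tool_rot: [-3.141, -0.0, 0.339]
force: [-0.1, -0.7, 0.1]
grip_width: 0.0856
finger_force: 0.0
clock: 1.78
position: [0.6101, -0.0467, 0.2476]
tool_rot: [-3.14, 0.0, 0.09]
force: [-0.2, -1.0, 0.3]
grip_width: 0.0853
finger_force: 0.0
at [ 0.6101 -0.0467  0.2476] to [ 0.608  -0.0495  0.166 ] shift x1 [-0.0116  0.0138  0.408 ] turn [-0.001   0.0002  0.0041] rows/chunk 1.306975403552471
2704 [((0.6060388684272766, -0.04921918734908104), (0.033971160650253296, 0.0332048200070858), 26.4212703704834)]
```

```bash
python3 -m inch '[[-0.015,0.014,0.2,0,0,0,1],[-0.015,0.014,0.41,0,0,0,1],[-0.015,0.014,0.41,0,0,0,1],[-0.015,0.014,0.41,0,0,0,0],[-0.015,0.014,0.41,0,0,0,0],[-0.015,0.014,0.41,0,0,0,0],[-0.015,0.014,0.41,0,0,0,0],[-0.015,0.014,0.41,0,0,0,0]]' 60 
python3 -m inch '[[0,0,-0.05,0,0,0,0],[0,0,-0.1,0,0,0,0],[0,0,-0.15,0,0,0,0],[0,0,-0.25,0,0,0,0],[0,0,-0.4,0,0,0,0],[0,0,-0.5,0,0,0,0],[0,0,-0.5,0,0,0,0]]'
python3 -c "
from h import *
to([.43,-.04,.2665]);to([.43,-.04,.062])
i,W,c=cam('scene');save('s1.png',i[150:350,150:470],2.4)"
```

```text
clock: 2.82
position: [0.6068, -0.0529, 0.1676]
tool_rot: [-3.141, -0.002, 0.086]
force: [-1.3, 4.3, 8.8]
grip_width: 0.0326
finger_force: 59.2
clock: 3.7
position: [0.6067, -0.0538, 0.2679]
tool_rot: [3.141, -0.003, 0.085]
force: [0.3, -0.1, -3.0]
grip_width: 0.032
finger_force: 59.9
at [ 0.6067 -0.0538  0.2679] to [ 0.43   -0.04    0.2665] shift x1 [-0.8745 -0.1439  0.0046] turn [ 0.0002 -0.0016  0.0008] rows/chunk 2.836068952951649
at [ 0.6067 -0.0538  0.2679] to [ 0.43  -0.04   0.062] shift x1 [-0.8771 -0.1443  1.0271] turn [ 0.0002 -0.0016  0.0008] rows/chunk 4.346673379731117
```

View pics/s1.png

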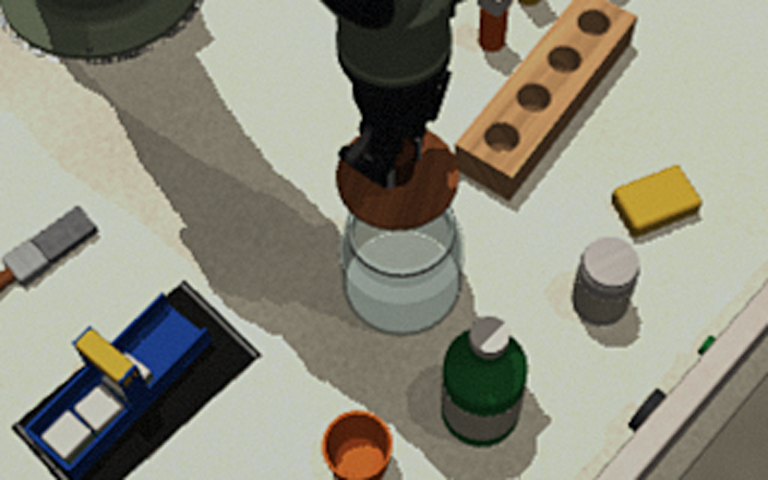

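The stopper is out at crop (398,180), and the jar still stands open below it at (400,280). Setting the stopper aside.

```bash
python3 -m inch '[[-0.2,-0.04,0,0,0,0,0],[-0.45,-0.08,0,0,0,0,0],[-0.7,-0.12,0,0,0,0,0],[-0.87,-0.14,0.1,0,0,0,0],[-0.87,-0.14,0.35,0,0,0,0],[-0.87,-0.14,0.6,0,0,0,0],[-0.87,-0.14,0.8,0,0,0,0],[-0.87,-0.14,0.95,0,0,0,0],[-0.87,-0.14,0.99,0,0,0,0],[-0.87,-0.14,0.99,0,0,0,0]]' && python3 -m inch '[[0,0,0.025,0,0,0,0],[0,0,0.05,0,0,0,0],[0,0,0.05,0,0,0,0]]'
python3 -c "
from h import *
to([.43,-.04,.06])"
```

```text
clock: 5.0
position: [0.4302, -0.0406, 0.0683]
tool_rot: [-3.141, 0.001, 0.085]
force: [-0.1, -1.0, -1.1]
grip_width: 0.0325
finger_force: 60.0
clock: 5.38
position: [0.4309, -0.0406, 0.0586]
tool_rot: [3.141, -0.001, 0.085]
force: [-0.0, 0.8, 0.7]
grip_width: 0.0326
finger_force: 60.3
at [ 0.4309 -0.0406  0.0586] to [ 0.43 -0.04  0.06] shift x1 [-0.0041 -0.0035 -0.007 ] turn [ 0.0001 -0.0007  0.0009] rows/chunk 0.02828651479135162
```

```bash
python3 -m inch '[[0,0,0,0,0,0,1],[0,0,0,0,0,0,1],[0,0,0,0,0,0,1],[0,0,-0.2,0,0,0,1],[0,0,-0.5,0,0,0,1],[0,0,-0.7,0,0,0,1],[0,0,-0.7,0,0,0,1]]'
python3 -c "
from h import *
to([.480,-.350,.19],n=2)
for n in('scene','side'):
  i,W,c=cam(n)
  for nm,x,y,z0,z1,r in(('jarrim',.607,-.05,.125,.143,.09),('knob',.43,-.04,.062,.085,.04),('handle',.48,-.35,.09,.11,.08)):
    m=(W[...,2]>z0)&(W[...,2]<z1)&(np.hypot(W[...,0]-x,W[...,1]-y)<r); print(n,nm,m.sum(),cv2.minAreaRect(W[m][:,:2].astype(np.float32)) if m.sum()>5 else '')
"
```

```text
clock: 6.25
position: [0.4317, -0.0408, 0.2009]
tool_rot: [3.141, -0.005, 0.085]
force: [0.2, -0.3, -1.0]
grip_width: 0.0853
finger_force: 0.0
at [ 0.4317 -0.0408  0.2009] to [ 0.48 -0.35  0.19] shift x2 [0.0546 0.7805 0.0281] turn [ 0.0004 -0.0032  0.0006] rows/chunk 2.5053851221402823
scene jarrim 370 ((0.6089687347412109, -0.05307885259389877), (0.11102546006441116, 0.1159471943974495), 42.476829528808594)
scene knob 124 ((0.4333105981349945, -0.04276542365550995), (0.030760638415813446, 0.03428152948617935), 42.29747009277344)
scene handle 289 ((0.48026758432388306, -0.3514820337295532), (0.07194087654352188, 0.02465197630226612), 5.66044807434082)
side jarrim 345 ((0.6080271005630493, -0.049720801413059235), (0.11653359234333038, 0.11493165791034698), 80.7175521850586)
side knob 120 ((0.43313759565353394, -0.038390979170799255), (0.03078080341219902, 0.03867504373192787), 6.899458885192871)
side handle 71 ((0.49859365820884705, -0.347279816865921), (0.03235853835940361, 0.029780590906739235), 8.537236213684082)
```

```bash
python3 -m inch '[[0.055,0.78,0.03,0,0,0,1],[0.055,0.78,0.03,0,0,0,1],[0.055,0.78,0.03,0,0,0,1]]' && python3 -m inch '[[0.055,0.78,0.03,0,0,0,1],[0.055,0.78,0.03,0,0,0,1],[0.055,0.78,0.03,0,0,0,1],[0.055,0.78,0.03,0,0,0,1]]'
python3 -c "
from h import *
to([.480,-.350,.087])"
```

```text
clock: 6.72
position: [0.4539, -0.198, 0.1906]
tool_rot: [-3.141, 0.002, 0.083]
force: [0.8, 0.9, 0.0]
grip_width: 0.0853
finger_force: 0.0
clock: 7.22
position: [0.4778, -0.3515, 0.184]
tool_rot: [-3.14, 0.003, 0.082]
force: [-0.9, 0.7, 0.2]
grip_width: 0.0855
finger_force: 0.0
at [ 0.4778 -0.3515  0.184 ] to [ 0.48  -0.35   0.087] shift x1 [ 0.0128 -0.0063  0.4847] turn [-0.0007  0.0017 -0.001 ] rows/chunk 1.5518456764593886
```

```bash
python3 -m inch '[[0.012,-0.006,0.2,0,0,0,1],[0.012,-0.006,0.4,0,0,0,1],[0.012,-0.006,0.485,0,0,0,1],[0.012,-0.006,0.485,0,0,0,1],[0.012,-0.006,0.485,0,0,0,0],[0.012,-0.006,0.485,0,0,0,0],[0.012,-0.006,0.485,0,0,0,0],[0.012,-0.006,0.485,0,0,0,0],[0.012,-0.006,0.485,0,0,0,0]]' 90
python3 -c "
from h import *
print(bot.observe()['position'],bot.observe()['tool_rot'])"
python3 -m inch '[[0,0,-0.05,0,0,0,0],[0,0,-0.15,0,0,0,0],[0,0,-0.3,0,0,0,0],[0,0,-0.5,0,0,0,0],[0,0,-0.7,0,0,0,0],[0,0,-0.9,0,0,0,0],[0,0,-1,0,0,0,0],[0,0,-1,0,0,0,0]]'
python3 -c "
from h import *
i,W,c=cam('scene');save('s2.png',i[150:350,150:470],2)
# lip = 100 fwd(-tool y) & handle; desired TCP for tilt th, lip at L
j=np.array([.6085,-.0515]); f=np.array([-.084,.9965])
for th in (0,20,30,40,50):
  t=np.radians(th); x,z=.1,-.081-.002; fx=x*np.cos(t)+z*np.sin(t); fz=-x*np.sin(t)+z*np.cos(t)
  L=j-.022*f; p=np.r_[L-f*fx,.152-fz]; print(th); to(p,tilt=t,n=1); to(p,tilt=-t)"
```

```text
clock: 8.35
position: [0.4816, -0.3485, 0.0902]
tool_rot: [3.141, -0.001, 0.085]
force: [-1.8, 1.2, 10.4]
grip_width: 0.0228
finger_force: 89.7
[ 0.4815509  -0.34846759  0.09019419] [ 3.14091103e+00 -8.64643252e-04  8.51801542e-02]
clock: 9.35
position: [0.4815, -0.3484, 0.2908]
tool_rot: [3.14, -0.002, 0.085]
force: [0.1, 0.4, -3.8]
grip_width: 0.0224
finger_force: 88.6
0
at [ 0.4811 -0.3481  0.2894] to [ 0.6187 -0.1731  0.235 ] shift x1 [ 0.7603 -0.8133  0.2719] turn [ 0.0001 -0.0002  0.0009] rows/chunk 3.6675191924549893
at [ 0.4811 -0.3481  0.2894] to [ 0.6187 -0.1731  0.235 ] shift x1 [ 0.7603 -0.8133  0.2719] turn [ 0.0001 -0.0002  0.0009] rows/chunk 3.6675191924549893
20
at [ 0.4811 -0.3481  0.2894] to [ 0.6159 -0.1388  0.2642] shift x1 [ 0.7606 -0.9854  0.1259] turn [ 0.2224 -0.      0.0009] rows/chunk 4.003679706682241
at [ 0.4811 -0.3481  0.2894] to [ 0.6159 -0.1388  0.2642] shift x1 [ 0.7606 -0.9854  0.1259] turn [-0.2221 -0.0004  0.0009] rows/chunk 4.003679706682241
30
at [ 0.4811 -0.3481  0.2894] to [ 0.6141 -0.1184  0.2739] shift x1 [ 0.7608 -1.0878  0.0774] turn [3.335e-01 1.000e-04 9.000e-04] rows/chunk 4.254949241399251
at [ 0.4811 -0.3481  0.2894] to [ 0.6141 -0.1184  0.2739] shift x1 [ 0.7608 -1.0878  0.0774] turn [-0.3332 -0.0004  0.0008] rows/chunk 4.254949241399251
40
at [ 0.4811 -0.3481  0.2894] to [ 0.6123 -0.0966  0.2799] shift x1 [ 0.7609 -1.197   0.0475] turn [4.446e-01 1.000e-04 9.000e-04] rows/chunk 4.54143792411381
at [ 0.4811 -0.3481  0.2894] to [ 0.6123 -0.0966  0.2799] shift x1 [ 0.7609 -1.197   0.0475] turn [-0.4443 -0.0005  0.0008] rows/chunk 4.54143792411381
50
at [ 0.4811 -0.3481  0.2894] to [ 0.6104 -0.0741  0.282 ] shift x1 [ 0.7611 -1.3098  0.037 ] turn [5.557e-01 2.000e-04 9.000e-04] rows/chunk 4.849028640072245
at [ 0.4811 -0.3481  0.2894] to [ 0.6104 -0.0741  0.282 ] shift x1 [ 0.7611 -1.3098  0.037 ] turn [-0.5554 -0.0006  0.0008] rows/chunk 4.849028640072245
```

View pics/s2.png

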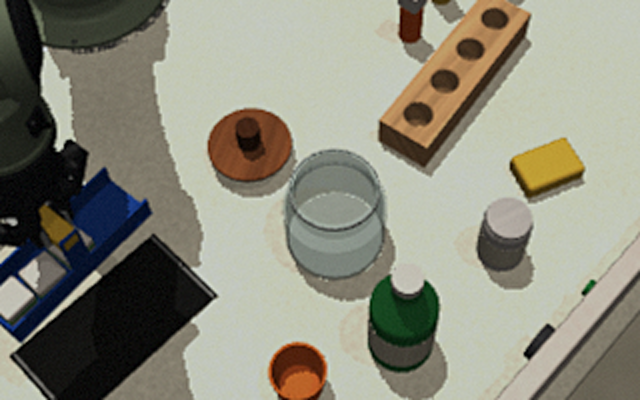

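The tray is held level at crop (60,260) with its tablets inside. The stopper (250,145) and the open jar (335,215) are where expected. Carrying the tray level to the jar.

```bash
python3 -m inch '[[0.04,-0.04,0,0,0,0,0],[0.12,-0.13,0,0,0,0,0],[0.25,-0.27,0.02,0,0,0,0],[0.38,-0.41,0.05,0,0,0,0],[0.5,-0.54,0.1,0,0,0,0],[0.62,-0.66,0.15,0,0,0,0],[0.7,-0.75,0.2,0,0,0,0],[0.75,-0.8,0.25,0,0,0,0],[0.76,-0.81,0.26,0,0,0,0],[0.76,-0.81,0.26,0,0,0,0]]'
python3 -c "
from h import *
i,W,c=cam('scene')
m=(W[...,2]>.125)&(W[...,2]<.143)&(np.hypot(W[...,0]-.607,W[...,1]+.05)<.09)&(W[...,1]>-.07); 
from scipy.optimize import least_squares as ls
q=W[m]; print(ls(lambda p:np.hypot(q[:,0]-p[0],q[:,1]-p[1])-.055,[.608,-.05],loss='soft_l1',f_scale=.002).x)
save('s3.png',i[150:350,150:470],2)
j=np.array([.6085,-.0515]); f=np.array([-.084,.9965])
for th in (0,12,20,28,36,44,50):
  t=np.radians(th); x,z=.1,-.082; fx=x*np.cos(t)+z*np.sin(t); fz=-x*np.sin(t)+z*np.cos(t)
  L=j-.022*f; p=np.r_[L-f*fx,.152-fz]; to(p,tilt=-t)"
```

```text
clock: 10.65
position: [0.6185, -0.1745, 0.2371]
tool_rot: [3.141, 0.001, 0.085]
force: [0.1, 0.3, -3.5]
grip_width: 0.0224
finger_force: 88.6
[ 0.6089785  -0.05338421]
at [ 0.6185 -0.1748  0.2375] to [ 0.6187 -0.1731  0.234 ] shift x1 [ 0.002  -0.0086  0.0174] turn [0.0003 0.0001 0.0002] rows/chunk 0.06234023126592797
at [ 0.6185 -0.1748  0.2375] to [ 0.6171 -0.1539  0.253 ] shift x1 [ 0.002  -0.1047 -0.0777] turn [-1.33e-01  1.00e-04  2.00e-04] rows/chunk 0.4173303299366455
at [ 0.6185 -0.1748  0.2375] to [ 0.6159 -0.1391  0.2633] shift x1 [ 0.002  -0.1789 -0.129 ] turn [-2.219e-01  1.000e-04  2.000e-04] rows/chunk 0.7058956154485247
at [ 0.6185 -0.1748  0.2375] to [ 0.6145 -0.123   0.2713] shift x1 [ 0.0021 -0.2595 -0.1695] turn [-3.108e-01  1.000e-04  2.000e-04] rows/chunk 0.9919751529875226
at [ 0.6185 -0.1748  0.2375] to [ 0.6131 -0.106   0.2771] shift x1 [ 0.0021 -0.345  -0.1984] turn [-3.997e-01  0.000e+00  2.000e-04] rows/chunk 1.2735347041658445
at [ 0.6185 -0.1748  0.2375] to [ 0.6116 -0.0883  0.2805] shift x1 [ 0.0021 -0.4337 -0.2151] turn [-4.886e-01  0.000e+00  2.000e-04] rows/chunk 1.5490327096517733
at [ 0.6185 -0.1748  0.2375] to [ 0.6105 -0.0749  0.2813] shift x1 [ 0.0021 -0.5012 -0.2194] turn [-5.553e-01  0.000e+00  2.000e-04] rows/chunk 1.750829126069118
```

View pics/s3.png

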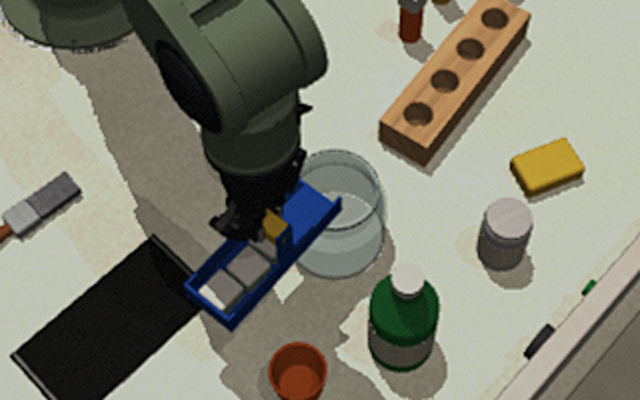

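The lip at crop (320,195) hangs over the mouth. Tipping, with the lip held in place.

```bash
python3 -m inch '[[0,-0.05,-0.03,-0.06,0,0,0],[0,-0.105,-0.078,-0.133,0,0,0],[0,-0.179,-0.129,-0.222,0,0,0],[0,-0.179,-0.129,-0.222,0,0,0]]'
python3 -c "
from h import *
print(bot.observe()['qpos'].round(2))
j=np.array([.6085,-.0515]); f=np.array([-.084,.9965])
for th in (20,24,28,32,36,40,44,48):
  t=np.radians(th); x,z=.1,-.082; fx=x*np.cos(t)+z*np.sin(t); fz=-x*np.sin(t)+z*np.cos(t)
  L=j-.022*f; p=np.r_[L-f*fx,.152-fz]; to(p,tilt=-t)"
```

```text
clock: 11.2
position: [0.6165, -0.1342, 0.2639]
tool_rot: [2.792, -0.001, 0.091]
force: [0.1, -0.3, -3.5]
grip_width: 0.0226
finger_force: 89.3
[-0.06  0.5   0.01  1.65  0.41  1.01 -1.75]
at [ 0.6165 -0.1342  0.2639] to [ 0.6159 -0.1391  0.2633] shift x1 [-0.0052  0.0216  0.0112] turn [ 0.0001 -0.0024  0.004 ] rows/chunk 0.0796903779389983
at [ 0.6165 -0.1342  0.2639] to [ 0.6152 -0.1312  0.2676] shift x1 [-0.0049 -0.0082 -0.0227] turn [-0.0443 -0.0026  0.0039] rows/chunk 0.07863713674124315
at [ 0.6165 -0.1342  0.2639] to [ 0.6145 -0.123   0.2713] shift x1 [-0.0045 -0.0403 -0.0544] turn [-0.0888 -0.0027  0.0038] rows/chunk 0.21706361493484425
at [ 0.6165 -0.1342  0.2639] to [ 0.6138 -0.1146  0.2745] shift x1 [-0.0042 -0.0745 -0.0838] turn [-0.1332 -0.0028  0.0037] rows/chunk 0.35909581203592045
at [ 0.6165 -0.1342  0.2639] to [ 0.6131 -0.106   0.2771] shift x1 [-0.0039 -0.1107 -0.1107] turn [-0.1777 -0.003   0.0036] rows/chunk 0.5012832336821792
at [ 0.6165 -0.1342  0.2639] to [ 0.6124 -0.0972  0.2791] shift x1 [-0.0036 -0.1487 -0.1351] turn [-0.2221 -0.0031  0.0035] rows/chunk 0.643059877811959
at [ 0.6165 -0.1342  0.2639] to [ 0.6116 -0.0883  0.2805] shift x1 [-0.0032 -0.1883 -0.1567] turn [-0.2666 -0.0032  0.0034] rows/chunk 0.784144683778065
at [ 0.6165 -0.1342  0.2639] to [ 0.6108 -0.0794  0.2812] shift x1 [-0.0029 -0.2294 -0.1756] turn [-0.311  -0.0034  0.0033] rows/chunk 0.9243238687095039
```

```bash
python3 -m inch '[[0,-0.01,-0.02,-0.04,0,0,0],[0,-0.01,-0.02,-0.04,0,0,0],[-0.005,-0.04,-0.054,-0.09,0,0,0],[-0.005,-0.04,-0.054,-0.09,0,0,0],[-0.005,-0.075,-0.084,-0.133,0,0,0],[-0.005,-0.075,-0.084,-0.133,0,0,0],[-0.005,-0.11,-0.11,-0.178,0,0,0],[-0.005,-0.11,-0.11,-0.178,0,0,0],[-0.005,-0.15,-0.135,-0.222,0,0,0],[-0.005,-0.15,-0.135,-0.222,0,0,0],[-0.005,-0.19,-0.157,-0.267,0,0,0],[-0.005,-0.19,-0.157,-0.267,0,0,0],[-0.005,-0.19,-0.157,-0.267,0,0,0],[-0.005,-0.19,-0.157,-0.267,0,0,0]]'
python3 -c "
from h import *
i,W,c=cam('scene');i2,W2,c2=cam('side');save('s4.png',np.hstack([i[180:330,200:400],i2[100:250,200:400]]),2)"
```

```text
clock: 12.95
position: [0.6108, -0.0931, 0.28]
tool_rot: [2.375, -0.0, 0.084]
force: [0.3, -0.4, -2.7]
grip_width: 0.0226
finger_force: 89.6
```

View pics/s4.png

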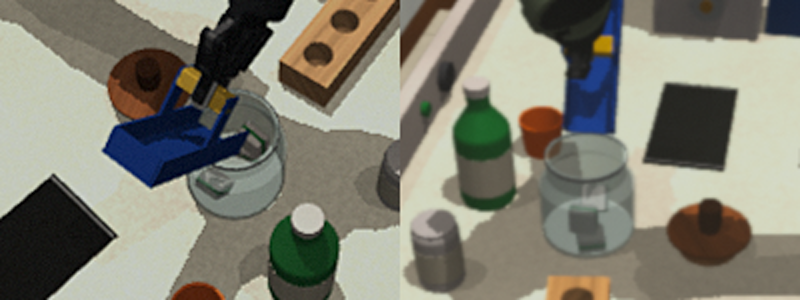

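The back of the tray is empty and tablets are visible in the jar: left view about (215,183) and (250,140), right view (590,215). Levelling the tray and carrying it back.

```bash
python3 -c "
from h import *
to([.6115,-.1,.32],tilt=-np.radians(44));to([.615,-.17,.33],yaw=.085)"
```

```text
at [ 0.6108 -0.0927  0.2799] to [ 0.6115 -0.1     0.32  ] shift x1 [ 0.0003  0.1656 -0.1189] turn [-0.0004 -0.0004  0.    ] rows/chunk 0.6524490591857163
at [ 0.6108 -0.0927  0.2799] to [ 0.615 -0.17   0.33 ] shift x1 [-0.0118  0.4524  0.0882] turn [ 4.885e-01 -1.000e-04 -4.000e-04] rows/chunk 1.4755836404164466
```

```bash
python3 -m inch '[[0,0.1,-0.07,0,0,0,0],[0,0.17,-0.12,0,0,0,0],[0,0.25,-0.08,0.1,0,0,0],[0,0.32,-0.03,0.2,0,0,0],[-0.01,0.4,0.04,0.35,0,0,0],[-0.01,0.45,0.088,0.488,0,0,0],[-0.01,0.45,0.088,0.488,0,0,0],[-0.01,0.45,0.088,0.488,0,0,0]]'
python3 -c "
from h import *
to([.484,-.3465,.20],yaw=.0852);to([.484,-.3465,.0902],yaw=.0852)
i,W,c=cam('scene');i2,W2,c2=cam('side')
i=np.clip(i*1.4,0,255).astype(np.uint8);save('s5.png',np.hstack([i[180:330,180:380],np.clip(i2*1.2,0,255).astype(np.uint8)[100:250,200:400]]),2)"
```

```text
clock: 14.05
position: [0.615, -0.1711, 0.3295]
tool_rot: [3.139, 0.0, 0.082]
force: [-0.3, -0.1, -2.1]
grip_width: 0.0225
finger_force: 89.6
at [ 0.615  -0.1711  0.3295] to [ 0.484  -0.3465  0.2   ] shift x1 [-0.7246  0.8191  0.6495] turn [ 0.0014  0.0001 -0.0019] rows/chunk 4.070203615023011
at [ 0.615  -0.1711  0.3295] to [ 0.484  -0.3465  0.0902] shift x1 [-0.7245  0.8179  1.1985] turn [ 0.0014  0.0001 -0.0019] rows/chunk 5.18982051268282
```

View pics/s5.png

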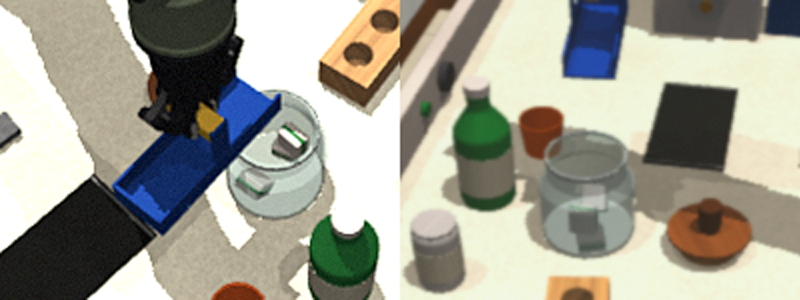

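The tray is empty (wrist force 2.1 N, which is the tray's own weight; it was about 3.6 N before, so three tablets have gone). The tablets lie low in the jar. Putting the tray back.

```bash
python3 -m inch '[[-0.18,0.2,0.1,0,0,0,0],[-0.36,0.41,0.25,0,0,0,0],[-0.54,0.62,0.45,0,0,0,0],[-0.725,0.819,0.65,0,0,0,0],[-0.725,0.819,0.8,0,0,0,0],[-0.725,0.819,0.9,0,0,0,0],[-0.725,0.819,1,0,0,0,0],[-0.725,0.819,1,0,0,0,0]]' && python3 -m inch '[[0,0,0.05,0,0,0,0],[0,0,0.1,0,0,0,0],[0,0,0.15,0,0,0,0],[0,0,0.18,0,0,0,0],[0,0,0.19,0,0,0,0],[0,0,0.19,0,0,0,0]]'
python3 -c "
from h import *
to([.484,-.3465,.0902],yaw=.0852)"
```

```text
clock: 15.15
position: [0.4852, -0.3429, 0.1288]
tool_rot: [3.141, 0.002, 0.089]
force: [0.1, 1.0, -2.0]
grip_width: 0.0224
finger_force: 89.5
clock: 15.9
position: [0.485, -0.3448, 0.0918]
tool_rot: [3.14, 0.0, 0.085]
force: [0.5, 0.6, -1.6]
grip_width: 0.0226
finger_force: 89.7
at [ 0.485  -0.3448  0.0918] to [ 0.484  -0.3465  0.0902] shift x1 [-0.0056  0.0078  0.0078] turn [0.001  0.     0.0001] rows/chunk 0.03961719966779277
```

Now lower the last 2 mm, release, rise, and re-measure the stopper and jar.

```bash
python3 -m inch '[[0,0,0.008,0,0,0,0],[0,0,0.009,0,0,0,0],[0,0,0.009,0,0,0,1],[0,0,0.009,0,0,0,1],[0,0,0.009,0,0,0,1],[0,0,-0.25,0,0,0,1],[0,0,-0.5,0,0,0,1],[0,0,-0.5,0,0,0,1]]'
cat >> h.py <<'E'
from scipy.optimize import least_squares as ls
def circ(q,r,x0): return ls(lambda p:np.hypot(q[:,0]-p[0],q[:,1]-p[1])-r,x0,loss='soft_l1',f_scale=.002).x
def stat(kn=(.431,-.041),jr=(.6085,-.0515)):
  for n in('scene','side'):
    i,W,c=cam(n)
    for nm,(x,y),z0,z1,r in(('jarrim',jr,.125,.143,.1),('knob',kn,.062,.085,.08),('flange',kn,.028,.037,.1)):
      m=(W[...,2]>z0)&(W[...,2]<z1)&(np.hypot(W[...,0]-x,W[...,1]-y)<r); q=W[m]
      if len(q)>20: print(n,nm,len(q),np.round(cv2.minAreaRect(q[:,:2].astype(np.float32))[0],4),np.round(cv2.minAreaRect(q[:,:2].astype(np.float32))[1],3), circ(q,.055,[x,y]).round(4) if nm=='jarrim' else '')
E
python3 -c "
from h import *
stat(); to([.432,-.041,.2],n=2)"
```

```text
clock: 16.9
position: [0.4864, -0.3456, 0.1955]
tool_rot: [3.136, -0.005, 0.085]
force: [-0.4, 0.8, -1.2]
grip_width: 0.0854
finger_force: 0.0
scene jarrim 362 [ 0.5736 -0.0562] [0.112 0.117] [ 0.5749 -0.0561]
scene knob 124 [ 0.4629 -0.047 ] [0.033 0.095] 
scene flange 857 [ 0.443  -0.0465] [0.119 0.142] 
side jarrim 349 [ 0.5753 -0.053 ] [0.114 0.116] [ 0.5744 -0.0519]
side knob 134 [ 0.4635 -0.0387] [0.093 0.038] 
side flange 792 [ 0.4425 -0.0423] [0.12  0.138] 
at [ 0.485  -0.3446  0.192 ] to [ 0.432 -0.041  0.2  ] shift x2 [-0.0672 -0.7675 -0.0215] turn [ 0.0012 -0.0004  0.0009] rows/chunk 2.466196421554298
```

The jar has been knocked about 34 mm to (0.575, -0.054). I'll measure again with tighter windows while going to the stopper.

```bash
sed -i "s/,.062,.085,.08)/,.062,.085,.045)/; s/,.028,.037,.1)/,.028,.037,.072)/" h.py
python3 -m inch '[[-0.067,-0.77,-0.02,0,0,0,1],[-0.067,-0.77,-0.02,0,0,0,1],[-0.067,-0.77,-0.02,0,0,0,1]]' && python3 -m inch '[[-0.067,-0.76,-0.02,0,0,0,1],[-0.067,-0.76,-0.02,0,0,0,1],[-0.067,-0.76,-0.02,0,0,0,1],[-0.067,-0.76,-0.02,0,0,0,1]]'
python3 -c "
from h import *
stat(jr=(.5745,-.054))
i,W,c=cam('wrist'); m=(W[...,2]>.062)&(W[...,2]<.09)&(np.hypot(W[...,0]-.432,W[...,1]+.04)<.05); print(m.sum(),[cv2.minAreaRect(W[m][:,:2].astype(np.float32))])
to([.4315,-.0405,.0586])"
```

```text
clock: 17.38
position: [0.4574, -0.1892, 0.1946]
tool_rot: [3.142, 0.002, 0.088]
force: [1.4, -0.3, 0.8]
grip_width: 0.0852
finger_force: 0.0
clock: 17.88
position: [0.4315, -0.0402, 0.1986]
tool_rot: [3.141, 0.002, 0.089]
force: [0.3, -0.9, -0.0]
grip_width: 0.0857
finger_force: 0.0
scene jarrim 358 [ 0.5738 -0.0562] [0.112 0.115] [ 0.5748 -0.0561]
scene knob 126 [ 0.4337 -0.043 ] [0.031 0.035] 
scene flange 823 [ 0.4275 -0.0438] [0.106 0.121] 
side jarrim 346 [ 0.5752 -0.0525] [0.112 0.116] [ 0.5743 -0.052 ]
side knob 122 [ 0.4329 -0.0376] [0.031 0.038] 
side flange 768 [ 0.4321 -0.037 ] [0.12  0.118] 
1638 [((0.43035030364990234, -0.03985073044896126), (0.03369517996907234, 0.03308761492371559), 2.7935519218444824)]
at [ 0.432  -0.0428  0.1988] to [ 0.4315 -0.0405  0.0586] shift x1 [-0.0009 -0.013   0.7008] turn [0.0011 0.0006 0.0003] rows/chunk 2.243053193782221
```

```bash
python3 -m inch '[[0,-0.01,0.3,0,0,0,1],[0,-0.01,0.55,0,0,0,1],[0,-0.01,0.695,0,0,0,1],[0,-0.01,0.695,0,0,0,1],[0,-0.01,0.695,0,0,0,0],[0,-0.01,0.695,0,0,0,0],[0,-0.01,0.695,0,0,0,0],[0,-0.01,0.695,0,0,0,0],[0,-0.01,0.695,0,0,0,0]]' 60
python3 -c "
from h import *
print(bot.observe()['position'])"
python3 -m inch '[[0,0,-0.1,0,0,0,0],[0,0,-0.3,0,0,0,0],[0,0,-0.6,0,0,0,0],[0,0,-0.85,0,0,0,0],[0,0,-0.95,0,0,0,0],[0,0,-0.95,0,0,0,0]]'
python3 -c "
from h import *
to([.5745,-.054,.2375])"
```

```text
clock: 19.15
position: [0.4326, -0.0403, 0.0614]
tool_rot: [3.14, -0.002, 0.085]
force: [-2.9, -0.2, 20.2]
grip_width: 0.0325
finger_force: 57.6
[ 0.43255191 -0.04030681  0.06136534]
clock: 19.9
position: [0.4324, -0.04, 0.2517]
tool_rot: [3.14, -0.003, 0.085]
force: [-0.6, -0.0, -2.3]
grip_width: 0.0323
finger_force: 60.1
at [ 0.4324 -0.04    0.2517] to [ 0.5745 -0.054   0.2375] shift x1 [0.7017 0.1301 0.0734] turn [ 0.0012 -0.002   0.0008] rows/chunk 2.2958268696099022
```

```bash
python3 -m inch '[[0.2,0.04,0,0,0,0,0],[0.45,0.08,0,0,0,0,0],[0.65,0.12,0.03,0,0,0,0],[0.7,0.13,0.05,0,0,0,0],[0.7,0.13,0.05,0,0,0,0],[0.7,0.13,0.05,0,0,0,0]]'
python3 -c "
from h import *
z=bot.observe()['position'][2]-.0614; print(z)
for n in('scene','side'):
    i,W,c=cam(n)
    for nm,z0,z1,r in(('jar',.125,.143,.057),('flange',z+.026,z+.036,.06)):
      m=(W[...,2]>z0)&(W[...,2]<z1)&(np.hypot(W[...,0]-.5745,W[...,1]+.054)<.09); q=W[m]
      if len(q)>20: print(n,nm,len(q),np.round(cv2.minAreaRect(q[:,:2].astype(np.float32))[:2],4).tolist(), circ(q,r,[.5745,-.054]).round(4))
to([.5745,-.054,.1704])"
```

```text
clock: 20.65
position: [0.5727, -0.0538, 0.2401]
tool_rot: [3.14, 0.001, 0.086]
force: [0.2, 0.6, -1.8]
grip_width: 0.0324
finger_force: 60.0
0.17872795652957932
scene jar 196 [[0.591, -0.0703], [0.1133, 0.0709]] [ 0.5727 -0.054 ]
scene flange 1056 [[0.5767, -0.0602], [0.1185, 0.1095]] [ 0.5518 -0.0465]
side jar 247 [[0.5735, -0.0447], [0.1127, 0.0995]] [ 0.5748 -0.0541]
side flange 769 [[0.5721, -0.0508], [0.1167, 0.1152]] [ 0.5753 -0.069 ]
at [ 0.5731 -0.0539  0.2406] to [ 0.5745 -0.054   0.1704] shift x1 [0.007  0.0008 0.3512] turn [ 0.001  -0.0001  0.0009] rows/chunk 1.1240487700652242
```

```bash
python3 -m inch '[[0.005,0,0.1,0,0,0,0],[0.005,0,0.2,0,0,0,0],[0.005,0,0.25,0,0,0,0],[0.005,0,0.3,0,0,0,0],[0.005,0,0.34,0,0,0,0],[0.005,0,0.34,0,0,0,0]]'
python3 -m inch '[[0,0,0.015,0,0,0,0],[0,0,0.025,0,0,0,0],[0,0,0.025,0,0,0,0]]'
python3 -c "
from h import *
print(bot.observe()['force'])
for n in('scene','side'):
    i,W,c=cam(n)
    for nm,z0,z1,r in(('flange',.12,.157,.06),):
      m=(W[...,2]>z0)&(W[...,2]<z1)&(np.hypot(W[...,0]-.5745,W[...,1]+.054)<.075); q=W[m]
      print(n,nm,len(q),np.round(cv2.minAreaRect(q[:,:2].astype(np.float32))[:2],4).tolist(),np.percentile(q[:,2],[20,50,90]).round(4))
to([.5745,-.054,.1704])"
```

```text
clock: 21.5
position: [0.5745, -0.0539, 0.172]
tool_rot: [3.14, 0.001, 0.085]
force: [0.5, -0.8, -2.2]
grip_width: 0.0324
finger_force: 60.0
clock: 21.88
position: [0.5752, -0.054, 0.1703]
tool_rot: [3.14, -0.002, 0.085]
force: [-16.9, 1.5, 44.8]
grip_width: 0.0323
finger_force: 64.8
[-16.91080638   1.53829254  44.7569088 ]
scene flange 1036 [[0.5799, -0.0601], [0.1182, 0.1069]] [0.1383 0.1403 0.1433]
side flange 944 [[0.5745, -0.0497], [0.1177, 0.1141]] [0.1383 0.1415 0.1441]
at [ 0.5752 -0.054   0.1704] to [ 0.5745 -0.054   0.1704] shift x1 [-0.0036 -0.0002 -0.0002] turn [ 0.0012 -0.0016  0.0007] rows/chunk 0.011437857216751834
```

The flange top reads 0.142, so the stopper is home. Releasing, then on to the bottles with a wrist view over the rack.

```bash
python3 -m inch '[[0,0,0,0,0,0,0.8],[0,0,0,0,0,0,0.8],[0,0,0,0,0,0,0.8],[0,0,-0.2,0,0,0,0.8],[0,0,-0.45,0,0,0,0.8],[0,0,-0.6,0,0,0,0.8],[0,0,-0.6,0,0,0,0.8]]'
python3 -c "
from h import *
to([.50,.2,.29],yaw=.1,n=2)"
```

```text
clock: 22.85
position: [0.5755, -0.0538, 0.2894]
tool_rot: [3.14, -0.004, 0.085]
force: [-0.2, 0.6, 0.3]
grip_width: 0.0684
finger_force: 0.0
at [ 0.5755 -0.0538  0.2894] to [0.5  0.2  0.29] shift x2 [-0.1341 -0.6483 -0.0033] turn [ 0.0013 -0.0023 -0.0094] rows/chunk 2.1184783351241614
```

```bash
python3 -m inch '[[-0.13,-0.65,0,0,0,0,0.6],[-0.13,-0.65,0,0,0,0,0.6],[-0.13,-0.65,0,0,0,0,0.6]]' && python3 -m inch '[[-0.13,-0.65,0,0,0,-0.01,0.6],[-0.13,-0.65,0,0,0,-0.01,0.6],[-0.13,-0.65,0,0,0,-0.01,0.6],[-0.13,-0.65,0,0,0,-0.01,0.6]]'
cat > m.py <<'E'
from h import *
i,W,c=cam('wrist')
def rect(nm,x,y,z0,z1,r):
    m=(W[...,2]>z0)&(W[...,2]<z1)&(np.hypot(W[...,0]-x,W[...,1]-y)<r); q=W[m]
    if len(q)>30: print(nm,len(q),[np.round(a,4) for a in cv2.minAreaRect(q[:,:2].astype(np.float32))])
rect('redcap',.455,.277,.104,.12,.035); rect('yelcap',.4405,.368,.104,.12,.035)
C=np.array([.5673,.2497]);d=np.array([-.1417,.9899]);cx=np.array([.9899,.1417])
# hole edges: rays to top plane z=.055
fl,ux,uy,R,t=c; v,u=np.mgrid[:400,:640]; ray=np.stack([(u-ux)/fl,(v-uy)/fl,np.ones_like(u*1.)],-1)@R; o=-R.T@t
X=o+ray*((.055-o[2])/ray[...,2])[...,None]
for k in range(4):
    b=C+(-.105+.07*k)*d; near=(np.hypot(X[...,0]-b[0],X[...,1]-b[1])<.03)
    hole=near&(W[...,2]<.047)
    if hole.sum()<200: continue
    m=cv2.morphologyEx(hole.astype(np.uint8),cv2.MORPH_OPEN,np.ones((3,3))); q=X[m>0][:,:2].astype(np.float32)
    print('bore',k+1,b.round(4),hole.sum(),cv2.minEnclosingCircle(q), q.mean(0))
i2,W2,_=cam('scene')
m=(W2[...,2]>.137)&(W2[...,2]<.147)&(np.hypot(W2[...,0]-.5745,W2[...,1]+.054)<.075); print('flange',cv2.minAreaRect(W2[m][:,:2].astype(np.float32)),np.median(W2[m][:,2]))
save('w1.png',i)
to([.455,.277,.094],yaw=.1)
E
python3 m.py
```

```text
clock: 23.22
position: [0.5362, 0.0778, 0.2862]
tool_rot: [3.141, 0.001, 0.091]
force: [0.0, -1.3, 0.2]
grip_width: 0.0508
finger_force: 0.0
clock: 23.72
position: [0.5006, 0.2007, 0.2861]
tool_rot: [3.139, 0.001, 0.102]
force: [1.1, -0.9, 0.8]
grip_width: 0.0513
finger_force: 0.0
redcap 1349 [array([0.4531, 0.278 ]), array([0.0342, 0.0343]), np.float64(4.2535)]
yelcap 1416 [array([0.4383, 0.3684]), array([0.0342, 0.034 ]), np.float64(73.0517)]
bore 1 [0.5822 0.1458] 1289 ((0.5792033076286316, 0.14953064918518066), 0.01996695064008236) [0.5795223  0.14920478]
bore 2 [0.5723 0.2151] 1311 ((0.5696386098861694, 0.2172161042690277), 0.02009209804236889) [0.5697115  0.21733095]
bore 3 [0.5623 0.2843] 1261 ((0.5598687529563904, 0.2852398753166199), 0.01997319795191288) [0.5600189  0.28554896]
bore 4 [0.5524 0.3536] 1214 ((0.5499996542930603, 0.3536202013492584), 0.019795702770352364) [0.5502641  0.35384363]
flange ((0.5750635266304016, -0.05597151815891266), (0.11851111054420471, 0.11795037239789963), 72.60057830810547) 0.1404547188065693
at [0.5011 0.1994 0.2864] to [0.455 0.277 0.094] shift x1 [-0.1904 -0.4113  0.9614] turn [ 0.0015  0.0003 -0.0004] rows/chunk 3.4011799532654323
```

View pics/w1.png

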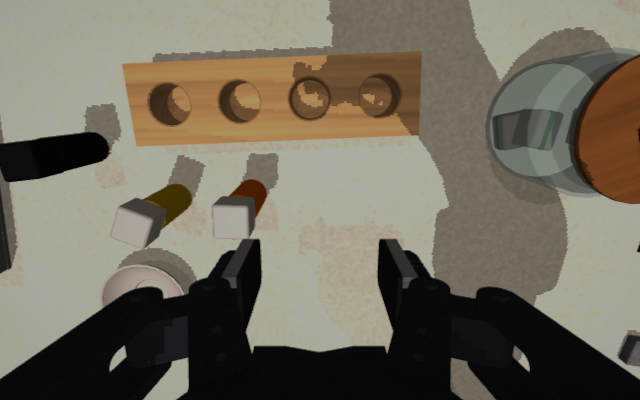

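The wrist picture shows the four empty bores (165-380,100), the red/orange bottle's cap (234,222), the yellow one's (138,223), and the jar closed at the right. The rack edges and bores agree within about 2 mm. Grasping the red one.

```bash
python3 -m inch '[[-0.1,-0.2,0.2,0,0,0,0.6],[-0.193,-0.412,0.35,0,0,0,0.6],[-0.193,-0.412,0.55,0,0,-0.005,0.6],[-0.193,-0.412,0.8,0,0,-0.005,0.6],[-0.193,-0.412,0.96,0,0,-0.005,0.6],[-0.193,-0.412,0.96,0,0,-0.005,0.6],[-0.193,-0.412,0.96,0,0,-0.005,0],[-0.193,-0.412,0.96,0,0,-0.005,0],[-0.193,-0.412,0.96,0,0,-0.005,0],[-0.193,-0.412,0.96,0,0,-0.005,0]]' 40
python3 -m inch '[[0,0,-0.1,0,0,0,0],[0,0,-0.3,0,0,0,0],[0,0,-0.45,0,0,0,0],[0,0,-0.45,0,0,0,0]]'
python3 - <<'E'
from h import *
i,W,c=cam('side')
s=bot.observe(); print(s['position'],s['tool_rot'])
for z0,z1 in((.035,.06),(.06,.085),(.1,.125),(.16,.2)):
  m=(W[...,2]>z0+.0)&(W[...,2]<z1)&(np.hypot(W[...,0]-.455,W[...,1]-.278)<.04); q=W[m]; print(len(q), q.mean(0).round(4) if len(q) else '', np.ptp(q[:,0]).round(3) if len(q) else '',np.round((q[:,0].min()+q[:,0].max())/2,4) if len(q) else '')
to([.572,.2158,s['position'][2]],yaw=.1)
E
```

```text
clock: 25.08
position: [0.4547, 0.2788, 0.096]
tool_rot: [3.141, -0.002, 0.109]
force: [-0.7, -1.5, 8.7]
grip_width: 0.0338
finger_force: 40.5
clock: 25.58
position: [0.4549, 0.2793, 0.1873]
tool_rot: [-3.141, -0.004, 0.109]
force: [0.4, 0.6, -1.7]
grip_width: 0.0337
finger_force: 39.8
[0.45436874 0.27896529 0.18591108] [ 3.14105075e+00 -2.03125651e-03  1.08856490e-01]
0   
0   
115 [0.4536 0.2922 0.1128] 0.033 0.4541
145 [0.4514 0.2991 0.1815] 0.034 0.4545
at [0.4544 0.279  0.1859] to [0.572  0.2158 0.1859] shift x1 [0.5504 0.3779 0.0013] turn [ 0.0003 -0.0013  0.0056] rows/chunk 2.136282600248813
```

```bash
python3 -m inch '[[0.15,0.1,0,0,0,0,0],[0.35,0.24,0,0,0,0,0],[0.5,0.34,0,0,0,0,0],[0.55,0.378,0,0,0,0,0],[0.55,0.378,0,0,0,0,0],[0.55,0.378,0,0,0,0,0]]'
python3 - <<'E'
from h import *
s=bot.observe()
for n in('scene','side'):
  i,W,c=cam(n)
  m=(W[...,2]>.095)&(W[...,2]<.16)&(np.hypot(W[...,0]-.572,W[...,1]-.216)<.04); q=W[m]
  # circle fit of body r=.018
  print(n,len(q),circ(q,.018,[.572,.216]).round(4))
to([.572,.2158,.106],yaw=.1)
E
```

```text
clock: 26.38
position: [0.5704, 0.2166, 0.1846]
tool_rot: [3.14, 0.001, 0.11]
force: [-0.3, -0.9, -1.4]
grip_width: 0.0337
finger_force: 39.7
scene 178 [0.5697 0.2148]
side 301 [0.5709 0.2152]
at [0.5707 0.2165 0.1849] to [0.572  0.2158 0.106 ] shift x1 [0.0064 0.0038 0.3946] turn [0.0008 0.0002 0.0067] rows/chunk 1.2630461995341933
```

```bash
python3 -m inch '[[0.009,0,0.05,0,0,0,0],[0.009,0,0.12,0,0,0,0],[0.009,0,0.17,0,0,0,0],[0.009,0,0.22,0,0,0,0],[0.009,0,0.27,0,0,0,0]]'
python3 -m inch '[[0,0,0.05,0,0,0,0],[0,0,0.1,0,0,0,0],[0,0,0.12,0,0,0,0],[0,0,0.12,0,0,0,0]]'
python3 -c "
from h import *
to([.572,.2158,.106],yaw=.1)"
```

```text
clock: 27.1
position: [0.5733, 0.2157, 0.1301]
tool_rot: [3.14, 0.0, 0.109]
force: [-0.1, -0.1, -1.8]
grip_width: 0.0339
finger_force: 39.7
clock: 27.6
position: [0.5734, 0.2157, 0.1068]
tool_rot: [3.14, 0.0, 0.109]
force: [-0.6, -0.6, -1.0]
grip_width: 0.0336
finger_force: 39.7
at [0.5734 0.2157 0.1068] to [0.572  0.2158 0.106 ] shift x1 [-0.007  -0.0011  0.004 ] turn [0.001  0.     0.0057] rows/chunk 0.025967529238678223
```

It went in freely. Release, then the yellow one.

```bash
python3 -m inch '[[0,0,0,0,0,0,0.6],[0,0,0,0,0,0,0.6],[0,0,-0.2,0,0,0,0.6],[0,0,-0.45,0,0,0,0.6],[0,0,-0.45,0,0,0,0.6]]'
python3 -c "
from h import *
to([.4398,.3683,.197],yaw=-.32)"
```

```text
clock: 28.22
position: [0.5749, 0.2165, 0.2008]
tool_rot: [-3.141, -0.006, 0.109]
force: [-0.5, -0.2, -0.9]
grip_width: 0.0513
finger_force: 0.0
at [0.5749 0.2165 0.2008] to [0.4398 0.3683 0.197 ] shift x1 [-0.5895 -0.8277  0.0156] turn [-0.001  -0.0037  0.273 ] rows/chunk 3.2520964507656522
```

```bash
python3 -m inch '[[-0.15,-0.21,0,0,0,0.07,0.6],[-0.3,-0.42,0,0,0,0.14,0.6],[-0.45,-0.63,0,0,0,0.21,0.6],[-0.59,-0.828,0,0,0,0.273,0.6],[-0.59,-0.828,0,0,0,0.273,0.6],[-0.59,-0.828,0,0,0,0.273,0.6]]'
python3 -c "
from h import *
i,W,c=cam('wrist')
for nm,x,y in(('yel',.4398,.3683),('red',.5725,.2157)):
  m=(W[...,2]>.105)&(W[...,2]<.13)&(np.hypot(W[...,0]-x,W[...,1]-y)<.035); print(nm,m.sum(),cv2.minAreaRect(W[m][:,:2].astype(np.float32)) if m.sum() else '',np.median(W[m][:,2]))
to([.4398,.3683,.094],yaw=-.32)"
```

```text
clock: 28.98
position: [0.4359, 0.37, 0.1962]
tool_rot: [3.14, -0.001, -0.315]
force: [0.5, -0.0, 0.0]
grip_width: 0.0509
finger_force: 0.0
yel 2729 ((0.4379526674747467, 0.3693199157714844), (0.03382842242717743, 0.034279581159353256), 72.87902069091797) 0.11189573525840826
red 0  nan
at [0.437  0.3685 0.1962] to [0.4398 0.3683 0.094 ] shift x1 [ 0.0133 -0.0045  0.5109] turn [ 0.0015 -0.0006  0.0022] rows/chunk 1.6354200288300391
  return _methods._mean(a, axis=axis, dtype=dtype,
  ret = ret.dtype.type(ret / rcount)
```

```bash
python3 -m inch '[[0.012,-0.004,0.1,0,0,-0.01,0.6],[0.012,-0.004,0.3,0,0,-0.01,0.6],[0.012,-0.004,0.5,0,0,-0.01,0.6],[0.012,-0.004,0.5,0,0,-0.01,0.6],[0.012,-0.004,0.5,0,0,-0.01,0],[0.012,-0.004,0.5,0,0,-0.01,0],[0.012,-0.004,0.5,0,0,-0.01,0],[0.012,-0.004,0.5,0,0,-0.01,0]]' 40
python3 -m inch '[[0,0,-0.1,0,0,0,0],[0,0,-0.3,0,0,0,0],[0,0,-0.45,0,0,0,0],[0,0,-0.45,0,0,0,0]]'
python3 -c "
from h import *
s=bot.observe(); to([.5535,.3536,s['position'][2]],yaw=-.3)"
```

```text
clock: 30.02
position: [0.4411, 0.3679, 0.0979]
tool_rot: [-3.141, -0.002, -0.304]
force: [0.1, -0.9, 10.0]
grip_width: 0.0336
finger_force: 42.6
clock: 30.52
position: [0.4412, 0.3684, 0.1892]
tool_rot: [-3.139, -0.002, -0.304]
force: [0.8, 0.8, -1.2]
grip_width: 0.0334
finger_force: 41.3
at [0.4412 0.3684 0.1892] to [0.5535 0.3536 0.1892] shift x1 [ 0.5578 -0.0971  0.0015] turn [-0.0015 -0.0015 -0.0024] rows/chunk 1.8117438763671452
```

```bash
python3 -m inch '[[0.15,-0.025,0,0,0,0,0],[0.35,-0.06,0,0,0,0,0],[0.5,-0.087,0,0,0,0,0],[0.558,-0.097,0,0,0,0,0],[0.558,-0.097,0,0,0,0,0],[0.558,-0.097,0,0,0,0,0]]'
python3 - <<'E'
from h import *
for n in('scene','side'):
  i,W,c=cam(n)
  m=(W[...,2]>.097)&(W[...,2]<.16)&(np.hypot(W[...,0]-.553,W[...,1]-.354)<.04); q=W[m]
  print(n,len(q),circ(q,.018,[.553,.354]).round(4), 'rack bore4 seen', (.5524,.3526) if n=='scene' else (.5524,.3547))
  m=(W[...,2]>.115)&(W[...,2]<.13)&(np.hypot(W[...,0]-.572,W[...,1]-.216)<.04); q=W[m]; print('red top',len(q),np.median(q[:,2]),cv2.minAreaRect(q[:,:2].astype(np.float32))[0])
to([.5535,.3536,.1079],yaw=-.3)
E
```

```text
clock: 31.28
position: [0.5517, 0.3532, 0.1865]
tool_rot: [3.14, 0.0, -0.303]
force: [-0.2, -0.0, -0.6]
grip_width: 0.0333
finger_force: 41.2
scene 176 [0.5492 0.3536] rack bore4 seen (0.5524, 0.3526)
red top 132 0.11978030714768373 (0.5734608173370361, 0.21253450214862823)
side 326 [0.5502 0.3537] rack bore4 seen (0.5524, 0.3547)
red top 7 0.11854599808213909 (0.559124767780304, 0.2141857147216797)
at [0.5519 0.3533 0.1868] to [0.5535 0.3536 0.1079] shift x1 [ 0.0073 -0.0044  0.3944] turn [ 0.0008 -0.0001 -0.0019] rows/chunk 1.26224803657306
```

```bash
python3 -m inch '[[0.008,-0.006,0.05,0,0,0,0],[0.008,-0.006,0.12,0,0,0,0],[0.008,-0.006,0.17,0,0,0,0],[0.008,-0.006,0.22,0,0,0,0],[0.008,-0.006,0.27,0,0,0,0]]'
python3 -m inch '[[0,0,0.05,0,0,0,0],[0,0,0.1,0,0,0,0],[0,0,0.12,0,0,0,0],[0,0,0.12,0,0,0,0]]'
```

```text
clock: 32.0
position: [0.5547, 0.3532, 0.1319]
tool_rot: [3.14, -0.001, -0.304]
force: [-0.0, 0.4, -0.9]
grip_width: 0.0334
finger_force: 41.2
clock: 32.5
position: [0.5548, 0.3532, 0.1086]
tool_rot: [3.14, -0.001, -0.304]
force: [0.3, 0.9, -1.5]
grip_width: 0.0332
finger_force: 41.2
```

```bash
python3 -m inch '[[0,0,0,0,0,0,0.6],[0,0,0,0,0,0,0.6],[0,0,-0.2,0,0,0,0.6],[0,0,-0.5,0,0,0,0.6],[0,0,-0.8,0,0,0,0.6],[-0.5,0,-0.8,0,0,0,0.6],[-0.5,0,-0.8,0,0,0,0.6]]'
python3 - <<'E'
from h import *
for n in('scene','side'):
  i,W,c=cam(n)
  for nm,x,y,z0,z1,r in(('red',.572,.216,.115,.13,.03),('yel',.553,.354,.115,.13,.03),('flange',.575,-.055,.137,.147,.08),('knob',.575,-.055,.173,.19,.05),('handle',.482,-.346,.09,.11,.07)):
    m=(W[...,2]>z0)&(W[...,2]<z1)&(np.hypot(W[...,0]-x,W[...,1]-y)<r); q=W[m]
    if len(q)>9: print(n,nm,len(q),np.round(cv2.minAreaRect(q[:,:2].astype(np.float32))[0],4),np.round(cv2.minAreaRect(q[:,:2].astype(np.float32))[1],4),np.median(q[:,2]).round(4))
  if n=='scene': save('end.png',i[100:350,140:460],2.4)
E
```

```text
clock: 33.38
position: [0.4572, 0.3843, 0.2694]
tool_rot: [-3.141, 0.0, -0.303]
force: [-0.2, 1.4, -0.6]
grip_width: 0.051
finger_force: 0.0
scene red 126 [0.5739 0.2124] [0.0353 0.0353] 0.1197
scene yel 111 [0.5532 0.3523] [0.0357 0.037 ] 0.1193
scene flange 1280 [ 0.5756 -0.0562] [0.118  0.1193] 0.1407
scene knob 147 [ 0.5752 -0.0568] [0.032 0.033] 0.1822
scene handle 296 [ 0.4837 -0.3472] [0.0729 0.0249] 0.0983
side red 170 [0.5735 0.2164] [0.034  0.0354] 0.1212
side yel 220 [0.5522 0.356 ] [0.0362 0.0348] 0.1212
side flange 223 [ 0.6171 -0.0465] [0.0329 0.1022] 0.1416
```

View pics/end.png

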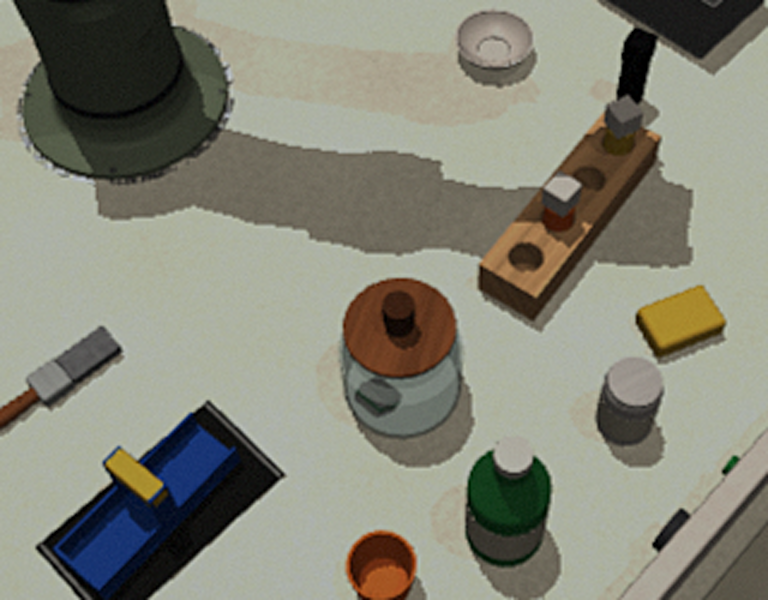

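The final picture shows the jar closed (400,325), the empty tray on its mat (150,510), and both bottles seated in bores 2 (560,205) and 4 (622,125). The bystanders have not moved.

```bash
python3 -c "
from workcell import bot
print(bot.job_done())"
```

```text
the job is handed in; nothing more can be done
None
```

The job is handed in (no verdict was returned): the tablets (three by the drop in weight) are in the jar, its stopper is fully home, the empty tray is flat on its mat, and the only two bottles I found, red/orange and yellow, stand in bores 2 and 4.

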